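# Change the power modules in a burn-in dock

### The job

Change over the burn-in dock: turn the clamp knob clockwise until it clicks over and the gate drops, slide every tested module out from under the dock's lips and stand it upright in the black tray. Then take every fresh module off the turntable and slide it upright in under the lips until it is wholly behind the gate, and finally turn the knob back until it clicks and the gate stands up again. Leave the other things on the bench where they are.

Things in the scene. Friction and masses are not known exactly. Their poses are not given: they have to be found in the camera images.
- dock: fixed burn-in dock, a straight T-slot. Origin on the table under the mouth of its rails; x = direction in which modules slide in, z up. Channel floor 10 mm above the table, from x = -100 to 235 mm, closed at 235 by a stop wall 36 mm high. Holds up to three modules in a row. Modules enter at an open apron, x = -93 to 0, whose low side guides (24 mm high) narrow from 92 to 66 mm
- dock_mouth (a point): mouth of the rails, mid channel, on the channel floor (10 mm above the table); axes as the dock. From here to the far end: side walls 66 mm apart, and two lips overhang from the sides, underside 13 mm and top 20 mm above the floor, 46 mm gap between them: a module's foot runs beneath the lips, its body stands up through the gap
- gate_top (a point): top middle of the gate, a brass bar 40 mm wide (across the channel) and 6 mm thick, 7 mm before the mouth. Raised it stands 12 mm above the channel floor and bars the mouth; lowered it is 2 mm below the floor. The clamp knob works it
- clamp_knob (a joint): angle of the clamp knob (rad), 0 = locked, gate raised; 1.2 = released, gate lowered; it grows clockwise seen from above. A spring detent half way pushes it to one end or the other (about 0.1 N m), so it clicks over past 0.6 and stays
- clamp_grip (a point): grip point of the clamp knob, on its vertical axis, 54 mm above the table, at dock y = -115 mm beside the mouth. The knob is an upright bar 70 mm long, 14 mm thick, from 32 to 70 mm above the table, on a round black housing 30 mm high. The point turns with the knob: y along the bar, x across its 14 mm
- stand: fixed foot of the passive turntable; origin on the table at the spin axis. The turntable is a grey disc 300 mm across that spins freely, its top 26 mm above the table
- tray: fixed shallow black tray, 150 (x) x 210 (y) mm outside, walls 5 mm thick and 16 mm high, floor 5 mm thick. Origin: centre of the underside; z up
- fresh0: fresh power module: steel foot plate 70 (x) x 60 (y) x 8 mm; centred on it a finned aluminium body 58 (x) x 36 (y) mm, top 62 mm above the underside. Origin: centre of the underside, z up. Same either way round; 0.2 to 0.4 kg. Grip across the 36 mm, 45 mm or more above the underside, so that the fingertips clear the dock's lips. Starts on the turntable; may be absent
- fresh1: fresh power module: steel foot plate 70 (x) x 60 (y) x 8 mm; centred on it a finned aluminium body 58 (x) x 36 (y) mm, top 62 mm above the underside. Origin: centre of the underside, z up. Same either way round; 0.2 to 0.4 kg. Grip across the 36 mm, 45 mm or more above the underside, so that the fingertips clear the dock's lips. Starts on the turntable; may be absent
- fresh2: fresh power module: steel foot plate 70 (x) x 60 (y) x 8 mm; centred on it a finned aluminium body 58 (x) x 36 (y) mm, top 62 mm above the underside. Origin: centre of the underside, z up. Same either way round; 0.2 to 0.4 kg. Grip across the 36 mm, 45 mm or more above the underside, so that the fingertips clear the dock's lips. Starts on the turntable; may be absent
- tested0: tested power module: steel foot plate 70 (x) x 60 (y) x 8 mm; centred on it a finned aluminium body 58 (x) x 36 (y) mm, top 62 mm above the underside. Origin: centre of the underside, z up. Same either way round; 0.2 to 0.4 kg. Grip across the 36 mm, 45 mm or more above the underside, so that the fingertips clear the dock's lips. Starts in the dock; may be absent
- tested1: tested power module: steel foot plate 70 (x) x 60 (y) x 8 mm; centred on it a finned aluminium body 58 (x) x 36 (y) mm, top 62 mm above the underside. Origin: centre of the underside, z up. Same either way round; 0.2 to 0.4 kg. Grip across the 36 mm, 45 mm or more above the underside, so that the fingertips clear the dock's lips. Starts in the dock; may be absent
- screwdriver: screwdriver lying on the bench, bystander (origin at its underside or handle)
- spool: spool of solder, 60 mm across, 46 mm high, standing, bystander (origin at its underside or handle)
- flux: white flux bottle, 48 mm across, 110 mm high, bystander (origin at its underside or handle)
- tip_tin: small brass tip-cleaning bowl, 60 mm across, 35 mm high, bystander (origin at its underside or handle)
- board: green circuit board 120 x 90 mm, up to 22 mm high, bystander (origin at its underside or handle)
- pliers: pliers lying on the bench, bystander (origin at its underside or handle)
Mind the look-alikes: they are no part of the job. Leave any purple look-alike of the fresh2 alone. Leave any green look-alike of the fresh0 alone.

How it is judged:
On the way, in this order (a step that is already met when the one before it is completed fails the run):
1. the clamp knob is clicked over to released (joint above 1.05 rad), the gate down (value of joint clamp_knob above 1.05 rad), for 0.2 s.
2. every tested module stands upright in the tray (x of tested0 in the frame of tray between -0.07 and 0.07 m and y of tested0 in the frame of tray between -0.1 and 0.1 m and z of each of tested0, tested1 in the frame of tray below 0.013 m and angle between each of tested0, tested1's own z axis and vertical below 0.1 rad and linear speed of each of tested0, tested1 below 0.03 m/s and x of tested1 in the frame of tray between -0.07 and 0.07 m and y of tested1 in the frame of tray between -0.1 and 0.1 m), for 0.2 s.
3. every fresh module is wholly behind the gate, upright, foot under the lips (x of fresh0 in the frame of dock between 0.03 and 0.215 m and y of fresh0 in the frame of dock between -0.012 and 0.012 m and z of each of fresh0, fresh1, fresh2 in the frame of dock below 0.018 m and angle between each of fresh0, fresh1, fresh2's own z axis and vertical below 0.1 rad and x of fresh1 in the frame of dock between 0.03 and 0.215 m and y of fresh1 in the frame of dock between -0.012 and 0.012 m and x of fresh2 in the frame of dock between 0.03 and 0.215 m and y of fresh2 in the frame of dock between -0.012 and 0.012 m), for 0.2 s.
4. the clamp knob is clicked back to locked (joint below 0.15 rad), the gate up (value of joint clamp_knob below 0.15 rad), for 0.2 s.
At the end, for the whole second after the job is handed in: Knob below 0.15 rad. Fresh modules in the dock: origin 30 to 215 mm past the mouth, within 12 mm of mid channel, below 18 mm height. Tested modules at rest on the tray floor, inside its walls. All tilted under 0.1 rad (all of step 2 and all of step 3 and value of joint clamp_knob below 0.15 rad); the robot touches nothing.
It fails at once if a bystander is shifted by more than 30 mm (distance of any of screwdriver, spool, flux, tip_tin, board, pliers from where it was at the start of the episode above 0.03 m).
Of fresh0, fresh1, fresh2 only 2 to 3 are there at a start; the rules pass over those that are not, and their reading is None.
Of tested0, tested1 only 1 to 2 are there at a start; the rules pass over those that are not, and their reading is None.
At some moment in a run one of fresh0, fresh1, fresh2 may be knocked a few centimetres aside while the robot is not near it.
Once in a run the grip may slacken for a moment while it holds something.
It also fails if it takes over 210 s, if anything falls off the work surface, if the arm or the gripper's body presses on something with over 40 N, if the wrist force passes 120 N, or if a joint passes its speed limit or range.

### The arm

A 6-joint arm with a two-finger parallel gripper is mounted at the origin on the work surface. World frame = base frame: x ahead of the robot, y to its left, z up, the work surface at z = 0. Lengths are in m, angles in rad, forces in N, time in s.
With the tool pointing down it reaches from about 0.3 to 0.875 m from the base axis. Payload 6.4 kg.
Tool frame: the origin (TCP) lies midway between the tips of the shut fingers; the grasp point (between the pads) lies 19 mm behind it; z points along the fingers, y is the line along which they close (so a half turn about z gives the same grasp; the last joint's range is limited). The gripper opens to 85 mm and grips with 20 to 120 N. Pads are 22 mm wide; open, the fingers measure 114 mm over their backs; the gripper's body (76 mm by 85 mm) begins 54 mm behind the grasp point. The pads swing forward as they close: fully open they stand 13 mm farther back than shut.
Start: joints at [-1.462, 0.181, 1.607, -0, 1.354, -0.206], TCP at [0.178, -0.547, 0.231] pointing down, gripper open.
Joint ranges: [-2.99, 2.99], [-0.89, 2.07], [0.3, 2.58], [-1.14, 4.28], [0, 2.63], [-3.12, 3.12]. Speed limits (rad/s): [2.57, 2.57, 3.01, 3.14, 3.14, 3.14].

### API

Orientations are given as a unit quaternion [w, x, y, z].
In Python, from bench import get_obs, camera, hand_in gives the robot as it stands.
- The arm moves only by the tool carry_out, never from a script. Its argument "plan" is a list that holds one entry, the list of rows, each a list of 7 numbers: the shift along the world's x, y, z in m, then the turn, a rotation vector about the world's x, y, z in rad, then the opening, from 0 (shut) to 1 (fully open). In form: [[[x, y, z, rx, ry, rz, hand], ...]]. A call has exactly 5 rows; each row is the pose to reach, as a shift and turn from the pose commanded when the call began; what a row does not reach only later rows make up. A row lasts 1/12 s, in which the tool goes at most 41.7 mm and 7.16 degrees, less where a joint would pass 70% of its speed; a pose out of reach is approached as far as the arm can. A call with a gripper value outside its range is refused whole. The fingers move at their own pace and stop on an object; the grip force is fixed at half the most. Time passes only in rows, so rows that repeat a pose let the fingers close, or fill a call up. It gives the time, the measured TCP pose, the force, the opening and the grip force at its end, in the units of the state.
- get_obs(): the state, without advancing time (a new reading comes with each control period).
- camera(name): name is "scene" or "top" or "wrist"; returns a dict with "pixels" (420x560x3 uint8, red, green, blue), "z_map" (420x560 float32, m along the optical axis (not along the pixel's ray), 0 where there is no reading), "camera_matrix" (3x3 intrinsics, pixels), "k1" (the pictures are not rectified: a ray, as slopes to the right and down, at radius r is drawn at 1 + k1 r^2 times it, then the intrinsics apply), "cam_to_world" (4x4, takes a point from camera to world coordinates). Camera axes: x right, y up, looking along -z (the intrinsics and any distortion apply to the point x, -y, -z); pixel columns grow to the right and rows downward; lengths in m; the calibration is good to about 2 mm. A picture is of the moment at which its call begins.
- hand_in(): hands the job in; it is judged then, once.
The state is a dict: "time_s": time; "q": joint angles; "dq": joint speeds; "joint_efforts": joint torques, N m; "eef_pos": TCP position; "eef_rot": TCP orientation; "wrist_force": force on the tool from outside, world axes, zero at the start; "torque": the same for the moment, N m; "opening": opening from 0.0 (shut) to 1.0 (fully open); "grasp_force": force on a finger pad.
Only numpy, scipy, OpenCV 4.12 (cv2) and the standard library are available. Lean on these libraries where they do the work, as an engineer would, in place of code of your own. Each camera call takes 0.05 s, during which the arm holds its last target. There are 200 camera calls.

## Working session

There is one attempt and no reset: what is moved stays moved. The work goes in short steps, Python scripts to look and compute and a tool call to move; the robot and the scene stay as the last step left them, time stands still between calls to the robot, and variables do not carry over. Pictures are saved under pics/ and viewed, at most 14 in all, crops included, and the job is handed in when it is done.

Besides the shell and the picture viewer there is one more tool, called after "Call:" by a JSON object that holds its "api" and its "payload", one argument or row to a line. carry_out: Moves the arm, as the interface text tells. Its arguments: {"type":"object","properties":{"plan":{"type":"array","items":{"type":"array","items":{"type":"array","items":{"type":"number"}}}}},"required":["plan"]}

```bash
ls; mkdir -p pics; cat > h.py <<'E'
import numpy as np,cv2
from bench import get_obs,camera,hand_in
def snap(n,f=None):
    c=camera(n)
    np.savez(''+n+'.npz',**{k:np.array(v) for k,v in c.items()})
    if f: cv2.imwrite('pics/'+f,cv2.cvtColor(c['pixels'],cv2.COLOR_RGB2BGR))
    return c
def load(n): return dict(np.load(''+n+'.npz'))
def cloud(c):
    K=c['camera_matrix'];k1=float(c['k1']);z=c['z_map']
    v,u=np.mgrid[0:z.shape[0],0:z.shape[1]]
    pts=np.stack([u.ravel(),v.ravel()],1).astype(np.float64)[:,None]
    p=cv2.undistortPoints(pts,K,np.array([k1,0,0,0.]))[:,0]
    Z=z.ravel();P=np.stack([p[:,0]*Z,-p[:,1]*Z,-Z,np.ones_like(Z)],1)
    W=(P@c['cam_to_world'].T)[:,:3].reshape(z.shape+(3,)); W[z==0]=np.nan
    return W
E
python3 - <<'E'
from h import *
for n in('top','scene'):
    c=snap(n,n+'0.png');print(n,c['camera_matrix'].tolist(),c['k1'],np.round(c['cam_to_world'],3).tolist())
o=get_obs();print(o)
E
```

```text
pics
top [[516.1815809628506, 0.0, 277.7664650281682], [0.0, 516.1815809628506, 205.90459048927275], [0.0, 0.0, 1.0]] -0.20179613250209472 [[0.012, 0.995, -0.101, 0.33], [-1.0, 0.014, 0.013, 0.053], [0.015, 0.1, 0.995, 1.951], [0.0, 0.0, 0.0, 1.0]]
scene [[462.2490061813794, 0.0, 276.5807163183508], [0.0, 462.2490061813794, 210.42996843106715], [0.0, 0.0, 1.0]] -0.10298450480134642 [[-0.235, -0.823, 0.518, 1.237], [0.972, -0.199, 0.124, 0.22], [0.001, 0.533, 0.846, 1.239], [0.0, 0.0, 0.0, 1.0]]
{'time_s': 0.1, 'q': array([-1.46229427e+00,  1.81463398e-01,  1.60792261e+00, -1.38954765e-05,
        1.35381078e+00, -2.06303298e-01]), 'dq': array([ 0.00123189, -0.00203532, -0.00373498,  0.00015247, -0.00062283,
        0.00139801]), 'joint_efforts': array([ 6.10308362e-04, -4.45876801e+01, -3.52239740e+01, -2.12928867e-04,
        4.03755228e-03,  1.08330232e-05]), 'eef_pos': array([ 0.17799253, -0.54622359,  0.23046908]), 'eef_rot': array([-8.01441645e-04,  9.87637201e-01,  1.56754955e-01,  3.24305273e-05]), 'wrist_force': array([ 0.87791968,  0.25847252, -0.24476288]), 'torque': array([ 0.05772638, -0.00962404, -0.00074512]), 'grasp_force': 0.0, 'opening': 1.000642962932175}
```

View pics/top0.png

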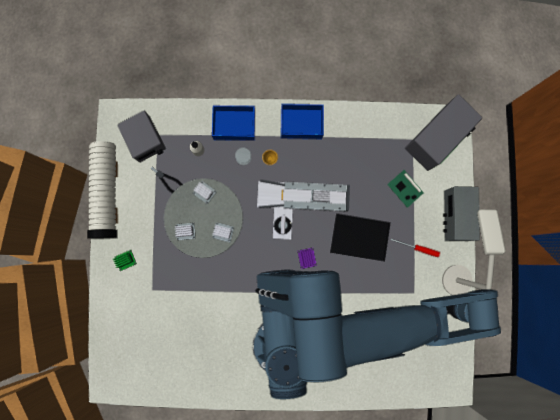

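View pics/scene0.png

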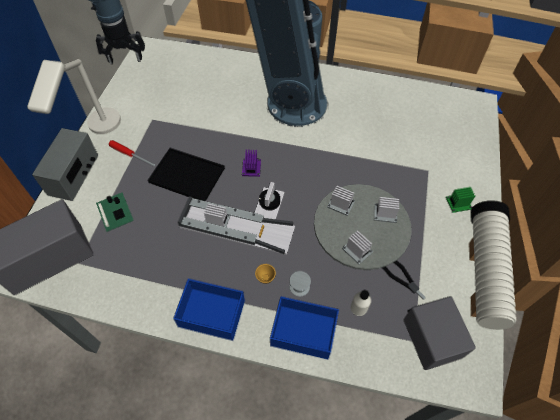

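```bash
python3 - <<'E'
from h import *
t=cv2.cvtColor(load('top')['pixels'],cv2.COLOR_RGB2BGR);s=cv2.cvtColor(load('scene')['pixels'],cv2.COLOR_RGB2BGR)
a=cv2.resize(t[170:270,150:400],(800,320),interpolation=3)
b=cv2.resize(s[150:260,170:420],(636,280),interpolation=3);b=cv2.copyMakeBorder(b,0,0,0,164,0)
cv2.imwrite('pics/crop0.png',np.vstack([a,b]))
W=cloud(load('top'))
for n,(u,v) in dict(f_a=(203,190),f_b=(185,231),f_c=(223,232),disc=(203,217),knob=(282,222),t=(295,195),tray=(360,237),purple=(307,258),table=(260,240)).items(): print(n,np.round(W[v,u],4))
E
```

```text
f_a [0.5734 0.3021 0.0848]
f_b [0.4235 0.3671 0.0659]
f_c [0.4215 0.226  0.077 ]
disc [0.4791 0.3072 0.0252]
knob [0.461  0.0119 0.0761]
t [ 0.5686 -0.0376  0.0119]
tray [ 0.4126 -0.2872  0.0026]
purple [ 0.3313 -0.0818  0.0566]
table [0.3969 0.0924 0.0048]
```

View pics/crop0.png

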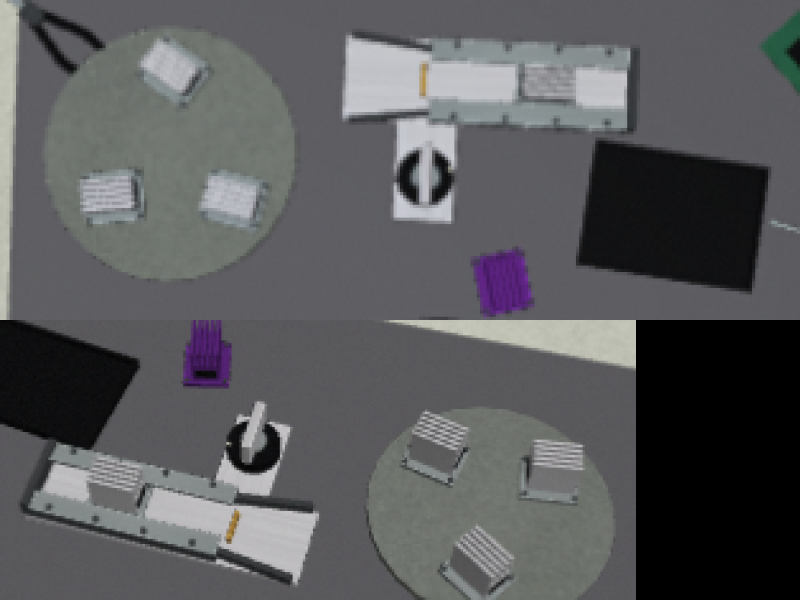

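```bash
cat >> h.py <<'E'
def ray(c,u,v,z):
    p=cv2.undistortPoints(np.array([[[u,v]]],float),c['camera_matrix'],np.array([float(c['k1']),0,0,0.]))[0,0]
    T=c['cam_to_world'];d=T[:3,:3]@np.array([p[0],-p[1],-1.]);o=T[:3,3]
    return (o+d*(z-o[2])/d[2])
def blobs(c,zlo,zhi,box,minn=60):
    W=cloud(c);m=(W[...,2]>zlo)&(W[...,2]<zhi)&(W[...,0]>box[0])&(W[...,0]<box[1])&(W[...,1]>box[2])&(W[...,1]<box[3])
    n,l,s,ce=cv2.connectedComponentsWithStats(m.astype(np.uint8))
    for i in range(1,n):
        if s[i,4]<minn: continue
        P=W[l==i];r=cv2.minAreaRect((P[:,:2]*1000).astype(np.float32))
        print('px',np.round(ce[i]),'n',s[i,4],'mean',np.round(P.mean(0),4),'rect',np.round(r[0],1),np.round(r[1],1),round(r[2],1))
E
python3 - <<'E'
from h import *
c=load('top')
W=cloud(c)
print('table noise',np.nanstd(W[238:250,255:275,2]),np.nanmean(W[238:250,255:275,2]))
blobs(c,.065,.12,(.35,.65,.17,.45),40)
print('tested/knob');blobs(c,.05,.12,(.38,.63,-.25,.1),20)
f=lambda x,y:(150+x*.3125,170+y*.3125)
for n,(x,y,z) in dict(nearL=(429,40,.03),farL=(636,46,.03),nearR=(430,122,.03),farR=(632,130,.03),gate=(424,79,.022),apL=(347,34,.01),apR=(343,119,.01),knobA=(427,142,.07),knobB=(424,207,.07),trayA=(597,141,.016),trayB=(769,168,.016),trayC=(752,292,.016),trayD=(577,264,.016),tested=(549,82,.072),fa=(173,65,.088),fb=(107,191,.088),fc=(233,194,.088)).items(): print(n,np.round(ray(c,*f(x,y),z),4)[:2])
E
```

```text
table noise 0.0049267483835384335 0.0013228011034288672
px [203. 190.] n 123 mean [0.5733 0.3019 0.084 ] rect [573.9 302.4] [58.9 36.2] 54.8
px [183. 230.] n 149 mean [0.426  0.3711 0.0828] rect [425.5 370.9] [36.5 61.2] 5.4
px [222. 231.] n 125 mean [0.4249 0.2308 0.0833] rect [424.7 231.4] [57.2 36.1] 76.6
tested/knob
px [321. 195.] n 146 mean [ 0.5643 -0.1307  0.0673] rect [ 564.3 -131. ] [59.9 37.2] 89.4
px [282. 224.] n 75 mean [0.4546 0.0103 0.0692] rect [454.   10.1] [14.2 66.2] 87.4
nearL [0.6131 0.0048]
farL [ 0.6099 -0.24  ]
nearR [0.5163 0.0026]
farR [ 0.5101 -0.235 ]
gate [0.5679 0.01  ]
apL [0.6219 0.1018]
apR [0.5204 0.1048]
knobA [0.4895 0.0068]
knobB [0.4151 0.0094]
trayA [ 0.4979 -0.1954]
trayB [ 0.4682 -0.402 ]
trayC [ 0.321  -0.3809]
trayD [ 0.3527 -0.1722]
tested [ 0.5603 -0.1326]
fa [0.5719 0.2977]
fb [0.427  0.3693]
fc [0.4259 0.2257]
```

Call:
{"api": "carry_out", "payload": {
  "plan": [
    [[0.02,0.04,0,0,0,-0.12,1],[0.04,0.075,0,0,0,-0.24,1],[0.055,0.11,0,0,0,-0.349,1],[0.07,0.145,0,0,0,-0.349,1],[0.085,0.175,0,0,0,-0.349,1]]
  ]
}}

```text
time_s: 0.52
eef_pos: [0.2633, -0.3691, 0.2306]
eef_rot: [-0.001, 1.0, -0.017, -0.0]
wrist_force: [-0.1, 0.0, 0.4]
opening: 1.0
grasp_force: 0.0
```

Call:
{"api": "carry_out", "payload": {
  "plan": [
    [[0.018,0.036,0,0,0,0,1],[0.036,0.072,0,0,0,0,1],[0.054,0.108,0,0,0,0,1],[0.072,0.144,0,0,0,0,1],[0.09,0.175,0,0,0,0,1]]
  ]
}}

```text
time_s: 0.93
eef_pos: [0.3532, -0.1943, 0.2311]
eef_rot: [-0.0, 1.0, -0.017, -0.0]
wrist_force: [0.1, 0.4, 0.3]
opening: 0.998
grasp_force: 0.0
```

Call:
{"api": "carry_out", "payload": {
  "plan": [
    [[0.018,0.036,0,0,0,0,1],[0.036,0.072,0,0,0,0,1],[0.054,0.108,0,0,0,0,1],[0.072,0.144,0,0,0,0,1],[0.08,0.175,0,0,0,0,1]]
  ]
}}

```text
time_s: 1.35
eef_pos: [0.4341, -0.0193, 0.2313]
eef_rot: [-0.0, 1.0, -0.017, 0.0]
wrist_force: [0.4, -0.7, 0.4]
opening: 1.0
grasp_force: 0.0
```

```bash
python3 - <<'E'
from h import *
c=snap('wrist','w1.png');print(c['camera_matrix'].tolist(),c['k1'],np.round(c['cam_to_world'],3).tolist())
blobs(c,.055,.12,(.38,.66,-.25,.15),100)
W=cloud(c);print(np.nanmedian(W[...,2]))
E
```

```text
[[361.7009926075765, 0.0, 281.104862804258], [0.0, 361.7009926075765, 209.70583378739903], [0.0, 0.0, 1.0]] -0.09089719342524435 [[-0.033, 0.96, 0.277, 0.504], [-0.999, -0.031, -0.01, -0.022], [-0.002, -0.277, 0.961, 0.373], [0.0, 0.0, 0.0, 1.0]]
px [417.  24.] n 2820 mean [ 0.5662 -0.1322  0.0676] rect [ 566.2 -133.5] [59.2 28.7] 88.2
px [416.  51.] n 609 mean [ 0.5458 -0.1313  0.0681] rect [ 546.3 -132.7] [58.3  4.7] 88.3
px [249. 167.] n 1379 mean [0.455  0.0068 0.0686] rect [453.9   7.5] [14.3 68.3] 88.3
0.005098919904005517
```

View pics/w1.png

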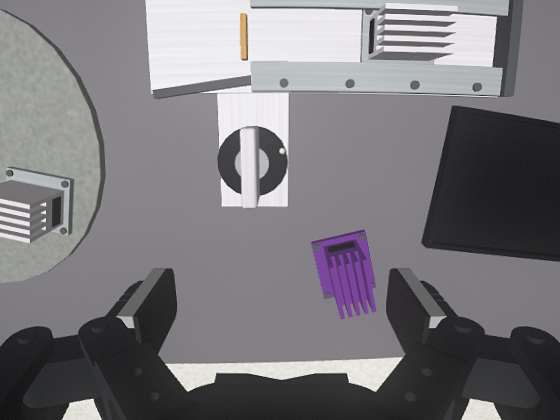

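```bash
python3 - <<'E'
from h import *
c=load('wrist')
for n,(x,y,z) in dict(nl=(251,62,.03),nl2=(502,69,.03),no=(251,92,.03),no2=(500,96,.03),fl=(250,9.5,.03),fl2=(508,15,.03),g1=(243.5,14,.022),g2=(244,58,.022)).items(): print(n,np.round(ray(c,x,y,z),4)[:2])
E
```

```text
nl [0.5442 0.0039]
nl2 [ 0.5353 -0.2289]
no [0.518  0.0052]
no2 [ 0.5106 -0.2292]
fl [0.5886 0.0026]
fl2 [ 0.5834 -0.2314]
g1 [0.5869 0.0092]
g2 [0.5489 0.0107]
```

Call:
{"api": "carry_out", "payload": {
  "plan": [
    [[0.01,0.013,-0.04,0,0,0.005,1],[0.02,0.027,-0.07,0,0,0.005,1],[0.02,0.027,-0.11,0,0,0.005,1],[0.02,0.027,-0.15,0,0,0.005,1],[0.02,0.027,-0.19,0,0,0.005,1]]
  ]
}}

```text
time_s: 1.82
eef_pos: [0.4529, 0.0057, 0.0397]
eef_rot: [0.0, 1.0, -0.014, 0.0]
wrist_force: [0.1, 0.4, -0.2]
opening: 1.001
grasp_force: 0.0
```

Call:
{"api": "carry_out", "payload": {
  "plan": [
    [[0,0,0,0,0,0,0.2],[0,0,0,0,0,0,0.0],[0,0,0,0,0,0,0.0],[0,0,0,0,0,0,0.0],[0,0,0,0,0,0,0.0]]
  ]
}}

```text
time_s: 2.23
eef_pos: [0.4556, 0.0045, 0.0443]
eef_rot: [0.001, 1.0, -0.015, 0.003]
wrist_force: [-0.3, -0.6, -0.0]
opening: 0.299
grasp_force: 0.0
```

Call:
{"api": "carry_out", "payload": {
  "plan": [
    [[0,0,0,0,0,0,0.0],[0,0,0,0,0,0,0.0],[0,0,0,0,0,0,0.0],[0,0,0,0,0,0,0.0],[0,0,0,0,0,0,0.0]]
  ]
}}

```text
time_s: 2.65
eef_pos: [0.4555, 0.0077, 0.0445]
eef_rot: [-0.002, 1.0, -0.015, 0.003]
wrist_force: [0.9, 17.6, 13.1]
opening: 0.152
grasp_force: 59.0
```

Call:
{"api": "carry_out", "payload": {
  "plan": [
    [[0,0.002,0,0,0,-0.12,0.0],[0,0.002,0,0,0,-0.24,0.0],[0,0.002,0,0,0,-0.36,0.0],[0,0.002,0,0,0,-0.48,0.0],[0,0.002,0,0,0,-0.6,0.0]]
  ]
}}

```text
time_s: 3.07
eef_pos: [0.4551, 0.0068, 0.0444]
eef_rot: [-0.0, 0.95, -0.312, 0.002]
wrist_force: [-4.3, 0.1, 13.3]
opening: 0.154
grasp_force: 59.3
```

Call:
{"api": "carry_out", "payload": {
  "plan": [
    [[0,0,0,0,0,-0.12,0.0],[0,0,0,0,0,-0.24,0.0],[0,0,0,0,0,-0.36,0.0],[0,0,0,0,0,-0.48,0.0],[0,0,0,0,0,-0.6,0.0]]
  ]
}}

```text
time_s: 3.48
eef_pos: [0.4541, 0.0062, 0.0444]
eef_rot: [0.0, 0.815, -0.579, 0.002]
wrist_force: [-8.7, -3.2, 17.5]
opening: 0.152
grasp_force: 60.2
```

Call:
{"api": "carry_out", "payload": {
  "plan": [
    [[0,0,0,0,0,0,0.0],[0,0,0,0,0,0,1],[0,0,0,0,0,0,1],[0,0,0,0,0,0,1],[0,0,0,0,0,0,1]]
  ]
}}

```text
time_s: 3.9
eef_pos: [0.4535, 0.0072, 0.0419]
eef_rot: [-0.0, 0.817, -0.577, 0.001]
wrist_force: [0.1, -0.5, -0.3]
opening: 0.715
grasp_force: 0.0
```

Call:
{"api": "carry_out", "payload": {
  "plan": [
    [[0,0,0,0,0,0,1],[0,0,0,0,0,0,1],[0,0,0.04,0,0,0,1],[0,0,0.08,0,0,0,1],[0,0,0.12,0,0,0,1]]
  ]
}}

```text
time_s: 4.32
eef_pos: [0.4519, 0.0075, 0.1617]
eef_rot: [0.001, 0.817, -0.577, -0.002]
wrist_force: [0.8, -0.0, 0.2]
opening: 0.998
grasp_force: 0.0
```

Call:
{"api": "carry_out", "payload": {
  "plan": [
    [[0.02,-0.02,0.02,0,0,0.12,1],[0.04,-0.05,0.02,0,0,0.24,1],[0.06,-0.08,0.02,0,0,0.36,1],[0.08,-0.11,0.02,0,0,0.48,1],[0.109,-0.139,0.02,0,0,0.6,1]]
  ]
}}

```text
time_s: 4.73
eef_pos: [0.562, -0.1331, 0.1812]
eef_rot: [0.0, 0.952, -0.307, -0.0]
wrist_force: [0.9, 0.0, 0.2]
opening: 1.002
grasp_force: 0.0
```

Call:
{"api": "carry_out", "payload": {
  "plan": [
    [[0,0,0,0,0,0.12,1],[0,0,0,0,0,0.24,1],[0,0,0,0,0,0.36,1],[0,0,0,0,0,0.48,1],[0,0,0,0,0,0.6,1]]
  ]
}}

```text
time_s: 5.15
eef_pos: [0.5619, -0.1318, 0.1807]
eef_rot: [-0.0, 1.0, -0.012, -0.001]
wrist_force: [0.5, 0.7, 0.4]
opening: 1.005
grasp_force: 0.0
```

Call:
{"api": "carry_out", "payload": {
  "plan": [
    [[0,0,0,0,0,0.12,1],[0,0,0,0,0,0.24,1],[0,0,0,0,0,0.36,1],[0,0,0,0,0,0.48,1],[0,0,0,0,0,0.6,1]]
  ]
}}

```text
time_s: 5.57
eef_pos: [0.5619, -0.1316, 0.1809]
eef_rot: [-0.0, 0.959, 0.284, -0.0]
wrist_force: [0.5, -0.5, -0.1]
opening: 1.001
grasp_force: 0.0
```

Call:
{"api": "carry_out", "payload": {
  "plan": [
    [[0,0,0,0,0,0.12,1],[0,0,0,0,0,0.24,1],[0,0,0,0,0,0.36,1],[0,0,0,0,0,0.48,1],[0,0,0,0,0,0.6,1]]
  ]
}}

```text
time_s: 5.98
eef_pos: [0.5619, -0.1317, 0.1809]
eef_rot: [-0.0, 0.832, 0.555, -0.0]
wrist_force: [-0.3, -0.4, 0.1]
opening: 0.999
grasp_force: 0.0
```

Call:
{"api": "carry_out", "payload": {
  "plan": [
    [[0,0,0,0,0,0.12,1],[0,0,0,0,0,0.24,1],[0,0,0,0,0,0.36,1],[0,0,0,0,0,0.371,1],[0,0,0,0,0,0.371,1]]
  ]
}}

```text
time_s: 6.4
eef_pos: [0.5619, -0.1317, 0.181]
eef_rot: [-0.0, 0.718, 0.696, -0.0]
wrist_force: [-0.6, -0.1, -0.1]
opening: 1.0
grasp_force: 0.0
```

```bash
python3 - <<'E'
from h import *
o=get_obs();print(o['eef_pos'],o['eef_rot'],o['q'])
c=snap('wrist','w2.png')
blobs(c,.058,.12,(.38,.66,-.25,.15),100)
E
```

```text
[ 0.56193354 -0.13167417  0.18099533] [-2.62243689e-04  7.18218395e-01  6.95817691e-01 -9.88970525e-05] [-4.35721341e-01  2.34833544e-01  1.64876781e+00  2.88039981e-06
  1.25855184e+00 -4.04041521e-01]
px [123.  29.] n 1522 mean [ 0.4599 -0.0068  0.0679] rect [457.9  -5.3] [15.2 43.3] 19.6
px [261. 205.] n 518 mean [ 0.547  -0.1311  0.0701] rect [ 546.7 -132.9] [58.4  4.1] 88.3
px [272. 205.] n 476 mean [ 0.5549 -0.1312  0.0707] rect [ 554.8 -132.8] [57.7  3.9] 88.1
px [282. 205.] n 469 mean [ 0.5629 -0.1313  0.0711] rect [ 562.9 -133.1] [57.9  3.7] 88.2
px [293. 205.] n 461 mean [ 0.5707 -0.1312  0.0709] rect [ 570.7 -133.4] [58.  4.] 88.2
px [304. 205.] n 509 mean [ 0.5784 -0.132   0.0703] rect [ 578.7 -133.8] [58.3  4.2] 88.3
```

View pics/w2.png

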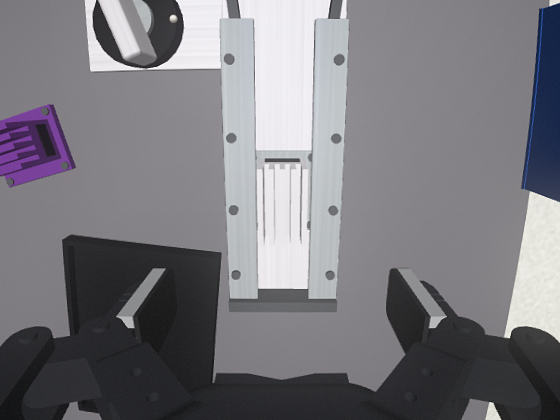

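Call:
{"api": "carry_out", "payload": {
  "plan": [
    [[0,-0.001,-0.035,0,0,0,1],[0,-0.001,-0.07,0,0,0,1],[0,-0.001,-0.105,0,0,0,1],[0,-0.001,-0.13,0,0,0,1],[0,-0.001,-0.143,0,0,0,1]]
  ]
}}

```text
time_s: 6.87
eef_pos: [0.5596, -0.1317, 0.0345]
eef_rot: [-0.003, 0.718, 0.696, -0.001]
wrist_force: [-1.1, 0.9, -0.3]
opening: 0.998
grasp_force: 0.0
```

Call:
{"api": "carry_out", "payload": {
  "plan": [
    [[0,0,0,0,0,0,0.2],[0,0,0,0,0,0,0.2],[0,0,0,0,0,0,0.2],[0,0,0,0,0,0,0.2],[0,0,0,0,0,0,0.2]]
  ]
}}

```text
time_s: 7.28
eef_pos: [0.5639, -0.1336, 0.0407]
eef_rot: [0.002, 0.717, 0.697, 0.001]
wrist_force: [0.6, -0.7, 4.8]
opening: 0.412
grasp_force: 61.7
```

Call:
{"api": "carry_out", "payload": {
  "plan": [
    [[0,0,0,0,0,0,0.2],[0,0,0,0,0,0,0.2],[0,0,0,0,0,0,0.2],[0,0,0,0,0,0,0.2],[0,0,0,0,0,0,0.2]]
  ]
}}

```text
time_s: 7.7
eef_pos: [0.5639, -0.1336, 0.0407]
eef_rot: [0.002, 0.717, 0.697, 0.001]
wrist_force: [-0.1, -0.1, 5.3]
opening: 0.41
grasp_force: 59.8
```

Call:
{"api": "carry_out", "payload": {
  "plan": [
    [[0,0.01,0,0,0,0,0.2],[0.001,0.03,0,0,0,0,0.2],[0.0015,0.05,0,0,0,0,0.2],[0.002,0.07,0,0,0,0,0.2],[0.0027,0.09,0,0,0,0,0.2]]
  ]
}}

```text
time_s: 8.12
eef_pos: [0.5669, -0.0433, 0.0408]
eef_rot: [0.003, 0.717, 0.697, 0.001]
wrist_force: [0.7, -5.4, 6.8]
opening: 0.412
grasp_force: 61.0
```

Call:
{"api": "carry_out", "payload": {
  "plan": [
    [[0.0006,0.02,0,0,0,0,0.2],[0.0012,0.04,0,0,0,0,0.2],[0.0018,0.06,0,0,0,0,0.2],[0.0024,0.08,0,0,0,0,0.2],[0.003,0.1,0,0,0,0,0.2]]
  ]
}}

```text
time_s: 8.53
eef_pos: [0.5699, 0.0572, 0.0408]
eef_rot: [0.002, 0.717, 0.697, 0.001]
wrist_force: [0.5, -4.2, 7.1]
opening: 0.411
grasp_force: 61.1
```

Call:
{"api": "carry_out", "payload": {
  "plan": [
    [[0,0,0.02,0,0,0,0.2],[0,0,0.05,0,0,0,0.2],[0,0,0.08,0,0,0,0.2],[0,-0.02,0.1,0,0,0,0.2],[-0.01,-0.05,0.1,0,0,0,0.2]]
  ]
}}

```text
time_s: 8.95
eef_pos: [0.562, 0.0086, 0.1442]
eef_rot: [0.004, 0.716, 0.698, 0.004]
wrist_force: [0.9, -1.5, -0.9]
opening: 0.413
grasp_force: 61.0
```

Call:
{"api": "carry_out", "payload": {
  "plan": [
    [[-0.015,-0.03,0,0,0,-0.03,0.2],[-0.03,-0.06,0,0,0,-0.06,0.2],[-0.045,-0.09,0,0,0,-0.113,0.2],[-0.06,-0.12,0,0,0,-0.113,0.2],[-0.075,-0.15,0,0,0,-0.113,0.2]]
  ]
}}

```text
time_s: 9.37
eef_pos: [0.4816, -0.1433, 0.1385]
eef_rot: [-0.0, 0.755, 0.655, 0.0]
wrist_force: [1.1, -0.5, -2.6]
opening: 0.415
grasp_force: 61.0
```

Call:
{"api": "carry_out", "payload": {
  "plan": [
    [[-0.015,-0.03,0,0,0,0,0.2],[-0.03,-0.06,0,0,0,0,0.2],[-0.045,-0.09,0,0,0,0,0.2],[-0.06,-0.12,0,0,0,0,0.2],[-0.073,-0.142,0,0,0,0,0.2]]
  ]
}}

```text
time_s: 9.78
eef_pos: [0.4087, -0.2864, 0.1387]
eef_rot: [0.0, 0.756, 0.655, -0.0]
wrist_force: [1.2, -0.3, -2.0]
opening: 0.41
grasp_force: 61.0
```

```bash
python3 - <<'E'
from h import *
o=get_obs();print(o['eef_pos'],o['opening'],o['grasp_force'],o['wrist_force'])
c=snap('wrist','w3.png');snap('top','t3.png')
a=cv2.imread('pics/w3.png');b=cv2.imread('pics/t3.png')[130:290,90:450]
cv2.imwrite('pics/m3.png',np.hstack([cv2.resize(a,(400,300)),cv2.resize(b,(400,178)) if 0 else cv2.copyMakeBorder(cv2.resize(b,(400,178)),0,122,0,0,0)]))
E
```

```text
[ 0.4086741  -0.28643847  0.13865634] 0.4098561746003312 61.0040545463562 [ 1.21665678 -0.28548629 -2.000357  ]
```

View pics/m3.png

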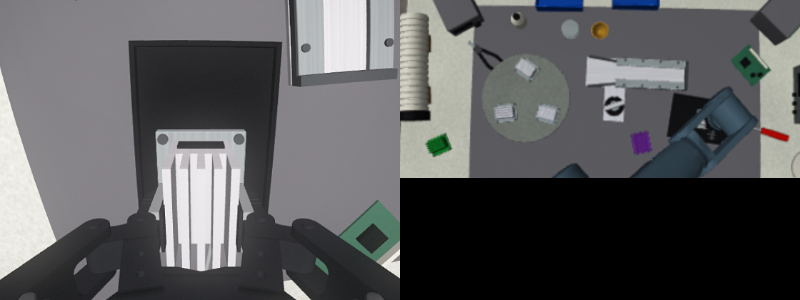

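Call:
{"api": "carry_out", "payload": {
  "plan": [
    [[0,0,-0.03,0,0,0,0.2],[0,0,-0.06,0,0,0,0.2],[0,0,-0.085,0,0,0,0.2],[0,0,-0.098,0,0,0,0.2],[0,0,-0.102,0,0,0,0.2]]
  ]
}}

```text
time_s: 10.3
eef_pos: [0.4082, -0.2817, 0.0354]
eef_rot: [-0.004, 0.755, 0.655, -0.0]
wrist_force: [-18.3, 16.2, 49.5]
opening: 0.414
grasp_force: 67.8
```

Call:
{"api": "carry_out", "payload": {
  "plan": [
    [[0,0,-0.001,0,0,0,0.2],[0,0,-0.001,0,0,0,0.6],[0,0,-0.001,0,0,0,1],[0,0,0,0,0,0,1],[0,0,0,0,0,0,1]]
  ]
}}

```text
time_s: 10.72
eef_pos: [0.4103, -0.2848, 0.0369]
eef_rot: [0.001, 0.755, 0.655, 0.0]
wrist_force: [-0.4, 0.6, -0.9]
opening: 0.952
grasp_force: 0.0
```

Call:
{"api": "carry_out", "payload": {
  "plan": [
    [[0,0,0,0,0,0,1],[0,0,0.03,0,0,0,1],[0,0,0.06,0,0,0,1],[0,0,0.1,0,0,0,1],[0,0,0.14,0,0,0,1]]
  ]
}}

```text
time_s: 11.13
eef_pos: [0.4091, -0.284, 0.1772]
eef_rot: [-0.001, 0.756, 0.655, 0.0]
wrist_force: [0.5, -0.9, -0.8]
opening: 0.999
grasp_force: 0.0
```

```bash
python3 - <<'E'
from h import *
c=snap('wrist','w4.png');o=get_obs();print(o['eef_pos'],o['eef_rot'],o['q'])
blobs(c,.055,.12,(.3,.5,-.4,-.18),100)
c=snap('top')
blobs(c,.065,.12,(.35,.65,.17,.45),40)
E
```

```text
[ 0.41283274 -0.28781078  0.1862984 ] [5.96422468e-03 7.55379325e-01 6.55260625e-01 1.28267097e-04] [-8.45166945e-01  5.79896158e-02  1.83863078e+00  1.31717730e-04
  1.23304163e+00 -7.03499563e-01]
px [260. 201.] n 503 mean [ 0.3945 -0.279   0.0655] rect [ 394.1 -280.6] [58.   4.1] 81.9
px [271. 202.] n 473 mean [ 0.4024 -0.2805  0.0656] rect [ 402.1 -281.6] [57.9  4.1] 82.2
px [282. 202.] n 394 mean [ 0.41   -0.2815  0.0662] rect [ 409.9 -282.7] [57.6  3. ] 81.9
px [293. 202.] n 453 mean [ 0.418  -0.2826  0.0657] rect [ 417.9 -283.9] [57.8  3.9] 81.5
px [304. 201.] n 497 mean [ 0.4258 -0.2833  0.0655] rect [ 425.7 -285. ] [57.9  4.1] 81.9
px [203. 190.] n 119 mean [0.5729 0.3019 0.0836] rect [573.6 302. ] [57.7 36.1] 55.2
px [183. 230.] n 140 mean [0.4261 0.3705 0.0834] rect [425.3 372.4] [35.7 60.1] 5.8
px [221. 231.] n 131 mean [0.4254 0.2317 0.0819] rect [425.  232.1] [57.6 36.3] 77.1
```

Call:
{"api": "carry_out", "payload": {
  "plan": [
    [[0,0.03,0,0,0,-0.02,1],[0,0.065,0,0,0,-0.04,1],[0,0.1,0,0,0,-0.06,1],[0,0.135,0,0,0,-0.084,1],[0,0.17,0,0,0,-0.084,1]]
  ]
}}

```text
time_s: 11.65
eef_pos: [0.4093, -0.1133, 0.176]
eef_rot: [-0.0, 0.783, 0.622, 0.0]
wrist_force: [1.4, -0.2, 1.1]
opening: 1.002
grasp_force: 0.0
```

Call:
{"api": "carry_out", "payload": {
  "plan": [
    [[0,0.035,0,0,0,0,1],[0,0.07,0,0,0,0,1],[0,0.105,0,0,0,0,1],[0,0.14,0,0,0,0,1],[0,0.175,0,0,0,0,1]]
  ]
}}

```text
time_s: 12.07
eef_pos: [0.4094, 0.0619, 0.1762]
eef_rot: [0.0, 0.782, 0.623, 0.0]
wrist_force: [0.4, 0.2, 0.1]
opening: 1.0
grasp_force: 0.0
```

Call:
{"api": "carry_out", "payload": {
  "plan": [
    [[0.003,0.035,0,0,0,0,1],[0.006,0.07,0,0,0,0,1],[0.009,0.105,0,0,0,0,1],[0.012,0.14,0,0,0,0,1],[0.014,0.172,0,0,0,0,1]]
  ]
}}

```text
time_s: 12.48
eef_pos: [0.4235, 0.2344, 0.1761]
eef_rot: [-0.0, 0.782, 0.623, 0.0]
wrist_force: [0.2, 0.0, 0.4]
opening: 0.999
grasp_force: 0.0
```

```bash
cat >> h.py <<'E'
def mod(c,zt,box):
    """fresh/tested module top: centre and long-axis angle (deg)"""
    W=cloud(c);m=(W[...,2]>zt-.02)&(W[...,2]<zt+.02)&(W[...,0]>box[0])&(W[...,0]<box[1])&(W[...,1]>box[2])&(W[...,1]<box[3])
    P=W[m];r=cv2.minAreaRect((P[:,:2]*1000).astype(np.float32));a=r[2] if r[1][0]>r[1][1] else r[2]+90
    print('n',m.sum(),'z',P[:,2].mean(),'c',np.round(r[0],1),np.round(r[1],1),'long',round(a%180,1))
E
python3 - <<'E'
from h import *
c=snap('wrist','w5.png');o=get_obs();print(o['eef_pos'],o['eef_rot'],o['q'])
mod(c,.088,(.37,.49,.17,.29))
E
```

```text
[0.4235491  0.23864262 0.17635643] [-0.00112874  0.78168623  0.6236689   0.00157125] [0.26610911 0.03739034 1.88187003 0.00353239 1.22034318 0.48883797]
n 2969 z 0.08566151119694254 c [423.5 230. ] [58.5 36.2] long 76.6
```

View pics/w5.png

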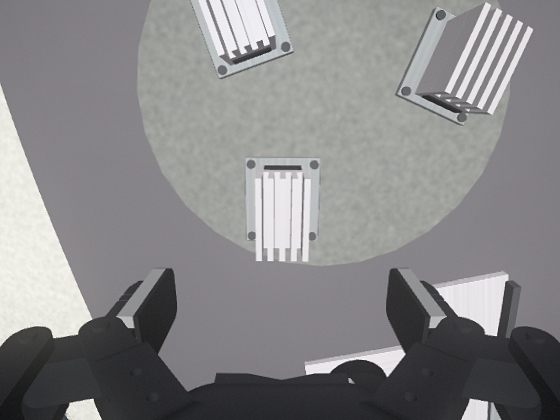

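Call:
{"api": "carry_out", "payload": {
  "plan": [
    [[0,-0.004,-0.03,0,0,0,1],[0,-0.004,-0.06,0,0,0,1],[0,-0.004,-0.09,0,0,0,1],[0,-0.004,-0.11,0,0,0,1],[0,-0.004,-0.12,0,0,0,1]]
  ]
}}

```text
time_s: 12.95
eef_pos: [0.4214, 0.2277, 0.0532]
eef_rot: [-0.001, 0.782, 0.623, -0.002]
wrist_force: [-0.0, -0.3, -0.5]
opening: 0.999
grasp_force: 0.0
```

Call:
{"api": "carry_out", "payload": {
  "plan": [
    [[0,0,0,0,0,0,0.2],[0,0,0,0,0,0,0.2],[0,0,0,0,0,0,0.2],[0,0,0,0,0,0,0.2],[0,0,0,0,0,0,0.2]]
  ]
}}

```text
time_s: 13.37
eef_pos: [0.4253, 0.2286, 0.0581]
eef_rot: [0.001, 0.782, 0.623, 0.002]
wrist_force: [-0.7, -0.2, 6.3]
opening: 0.41
grasp_force: 60.8
```

Call:
{"api": "carry_out", "payload": {
  "plan": [
    [[0,0,0,0,0,0,0.2],[0,0,0,0,0,0,0.2],[0,0,0,0,0,0,0.2],[0,0,0,0,0,0,0.2],[0,0,0,0,0,0,0.2]]
  ]
}}

```text
time_s: 13.78
eef_pos: [0.4252, 0.2286, 0.058]
eef_rot: [0.001, 0.782, 0.623, 0.001]
wrist_force: [-0.2, -1.3, 6.5]
opening: 0.408
grasp_force: 60.9
```

Call:
{"api": "carry_out", "payload": {
  "plan": [
    [[0,0,0.01,0,0,0,0.2],[0,0,0.03,0,0,0,0.2],[0,0,0.06,0,0,0,0.2],[0,0,0.08,0,0,0,0.2],[0,0,0.08,0,0,0,0.2]]
  ]
}}

```text
time_s: 14.2
eef_pos: [0.4267, 0.2291, 0.1414]
eef_rot: [0.002, 0.782, 0.623, 0.004]
wrist_force: [1.3, 0.2, -1.3]
opening: 0.409
grasp_force: 60.7
```

```bash
python3 - <<'E'
from h import *
o=get_obs();print(o['eef_pos'],o['eef_rot'],o['opening'])
c=snap('wrist','w6.png')
mod(c,float(o['eef_pos'][2])+.032,(.37,.49,.17,.29))
E
```

```text
[0.42672516 0.22913534 0.14142288] [0.00173336 0.78226526 0.6229309  0.00389215] 0.40939495506749984
n 17083 z 0.17294887566676315 c [426.7 229.9] [ 59.3 101.5] long 166.8
```

Call:
{"api": "carry_out", "payload": {
  "plan": [
    [[0.02,-0.024,0,0,0,0.05,0.2],[0.045,-0.055,0,0,0,0.1,0.2],[0.07,-0.085,0,0,0,0.15,0.2],[0.095,-0.115,0,0,0,0.195,0.2],[0.12,-0.146,0,0,0,0.195,0.2]]
  ]
}}

```text
time_s: 14.67
eef_pos: [0.5434, 0.081, 0.1348]
eef_rot: [-0.001, 0.717, 0.697, -0.001]
wrist_force: [0.3, 1.0, -2.5]
opening: 0.409
grasp_force: 60.7
```

Call:
{"api": "carry_out", "payload": {
  "plan": [
    [[0.015,-0.018,-0.01,0,0,0,0.2],[0.0225,-0.028,-0.03,0,0,0,0.2],[0.0225,-0.028,-0.05,0,0,0,0.2],[0.0225,-0.028,-0.06,0,0,0,0.2],[0.0225,-0.028,-0.06,0,0,0,0.2]]
  ]
}}

```text
time_s: 15.08
eef_pos: [0.5627, 0.0545, 0.0722]
eef_rot: [-0.003, 0.718, 0.696, -0.003]
wrist_force: [-0.0, -0.9, -2.3]
opening: 0.414
grasp_force: 60.7
```

```bash
python3 - <<'E'
from h import *
o=get_obs();print(o['eef_pos'],o['eef_rot'],o['opening'])
c=snap('wrist','w7.png')
E
```

```text
[0.56267009 0.05452838 0.07216952] [-0.00322464  0.71814122  0.69588519 -0.00256823] 0.41364983755840656
```

View pics/w7.png

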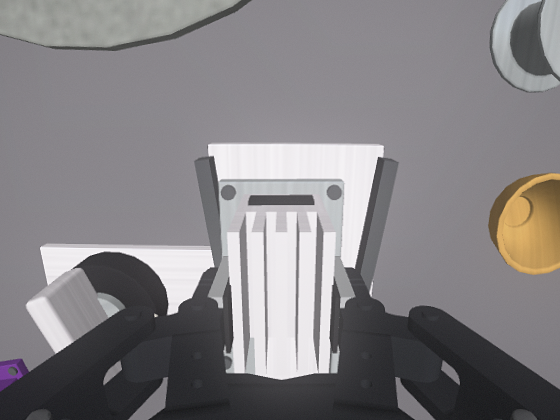

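Call:
{"api": "carry_out", "payload": {
  "plan": [
    [[0.002,0,0,0,0,0,0.2],[0.002,0,0,0,0,0,0.2],[0.002,0,0,0,0,0,0.2],[0.002,0,0,0,0,0,0.2],[0.002,0,0,0,0,0,0.2]]
  ]
}}

```text
time_s: 15.55
eef_pos: [0.5686, 0.0545, 0.0771]
eef_rot: [0.001, 0.718, 0.696, 0.0]
wrist_force: [-0.1, -0.1, -2.3]
opening: 0.414
grasp_force: 60.7
```

```bash
python3 - <<'E'
from h import *
o=get_obs();print(o['eef_pos'],o['eef_rot'],o['opening'])
c=snap('wrist','w8.png')
g=cv2.imread('pics/w8.png');
E
```

```text
[0.56864737 0.05446518 0.07711645] [5.28967838e-04 7.17808520e-01 6.96240243e-01 4.15190310e-04] 0.41383573678503066
```

View pics/w8.png

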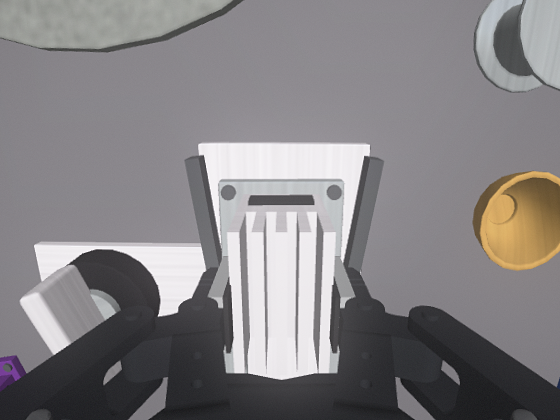

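Call:
{"api": "carry_out", "payload": {
  "plan": [
    [[0,0,-0.012,0,0,0,0.2],[0,0,-0.022,0,0,0,0.2],[0,0,-0.03,0,0,0,0.2],[0,0,-0.034,0,0,0,0.2],[0,0,-0.034,0,0,0,0.2]]
  ]
}}

```text
time_s: 16.02
eef_pos: [0.5674, 0.0543, 0.042]
eef_rot: [-0.001, 0.718, 0.696, -0.001]
wrist_force: [-5.0, -1.0, 6.6]
opening: 0.412
grasp_force: 62.2
```

Call:
{"api": "carry_out", "payload": {
  "plan": [
    [[0,-0.01,0,0,0,0,0.2],[-0.0006,-0.02,0,0,0,0,0.2],[-0.0009,-0.03,0,0,0,0,0.2],[-0.0012,-0.04,0,0,0,0,0.2],[-0.0015,-0.05,0,0,0,0,0.2]]
  ]
}}

```text
time_s: 16.43
eef_pos: [0.5666, 0.003, 0.042]
eef_rot: [-0.0, 0.718, 0.696, -0.0]
wrist_force: [-0.1, 2.1, 0.1]
opening: 0.416
grasp_force: 61.4
```

Call:
{"api": "carry_out", "payload": {
  "plan": [
    [[-0.0003,-0.01,0,0,0,0,0.2],[-0.0006,-0.02,0,0,0,0,0.2],[-0.0009,-0.03,0,0,0,0,0.2],[-0.0012,-0.04,0,0,0,0,0.2],[-0.0015,-0.05,0,0,0,0,0.2]]
  ]
}}

```text
time_s: 16.85
eef_pos: [0.565, -0.0469, 0.042]
eef_rot: [-0.0, 0.718, 0.696, -0.0]
wrist_force: [0.3, 0.1, -1.4]
opening: 0.415
grasp_force: 61.0
```

Call:
{"api": "carry_out", "payload": {
  "plan": [
    [[-0.0003,-0.016,0,0,0,0,0.2],[-0.0009,-0.032,0,0,0,0,0.2],[-0.0014,-0.048,0,0,0,0,0.2],[-0.0019,-0.064,0,0,0,0,0.2],[-0.0024,-0.08,0,0,0,0,0.2]]
  ]
}}

```text
time_s: 17.27
eef_pos: [0.5625, -0.1271, 0.0421]
eef_rot: [-0.0, 0.718, 0.696, -0.0]
wrist_force: [-0.8, 0.3, -0.9]
opening: 0.411
grasp_force: 61.0
```

Call:
{"api": "carry_out", "payload": {
  "plan": [
    [[-0.0005,-0.016,0,0,0,0,0.2],[-0.0009,-0.032,0,0,0,0,0.2],[-0.0014,-0.047,0,0,0,0,0.2],[-0.0017,-0.058,0,0,0,0,0.2],[-0.0019,-0.065,0,0,0,0,0.2]]
  ]
}}

```text
time_s: 17.68
eef_pos: [0.5607, -0.1925, 0.0421]
eef_rot: [0.0, 0.718, 0.696, -0.0]
wrist_force: [-0.5, 0.3, -2.0]
opening: 0.413
grasp_force: 60.9
```

Call:
{"api": "carry_out", "payload": {
  "plan": [
    [[0,0,0,0,0,0,0.2],[0,0,-0.001,0,0,0,0.5],[0,0,0,0,0,0,1],[0,0,0,0,0,0,1],[0,0,0,0,0,0,1]]
  ]
}}

```text
time_s: 18.1
eef_pos: [0.5613, -0.1901, 0.0426]
eef_rot: [0.0, 0.718, 0.696, 0.0]
wrist_force: [-0.4, -0.1, 0.1]
opening: 0.903
grasp_force: 0.0
```

Call:
{"api": "carry_out", "payload": {
  "plan": [
    [[0,0,0,0,0,0,1],[0,0,0.03,0,0,0,1],[0,0,0.06,0,0,0,1],[0,0,0.1,0,0,0,1],[0,0,0.14,0,0,0,1]]
  ]
}}

```text
time_s: 18.52
eef_pos: [0.5602, -0.1899, 0.1831]
eef_rot: [-0.001, 0.718, 0.696, -0.0]
wrist_force: [0.3, -0.2, 0.4]
opening: 1.002
grasp_force: 0.0
```

```bash
python3 - <<'E'
from h import *
o=get_obs();print(o['eef_pos'],o['eef_rot'])
c=snap('wrist','w9.png');mod(c,.072,(.5,.62,-.25,-.1))
c=snap('top','t9.png')
blobs(c,.065,.12,(.35,.65,.17,.45),40)
E
```

```text
[ 0.56022437 -0.18993756  0.18307614] [-1.00976263e-03  7.17818205e-01  6.96229804e-01 -2.55428484e-04]
n 2485 z 0.06972696537508495 c [ 561.3 -190.9] [58.7 36.2] long 88.5
px [203. 190.] n 112 mean [0.5725 0.3015 0.084 ] rect [573.5 303.1] [56.9 35.5] 56.9
px [183. 230.] n 149 mean [0.4249 0.3714 0.0833] rect [424.9 371.9] [36.4 60.5] 7.0
```

Call:
{"api": "carry_out", "payload": {
  "plan": [
    [[0.001,0.03,0,0,0,-0.05,1],[0.002,0.065,0,0,0,-0.11,1],[0.003,0.1,0,0,0,-0.17,1],[0.004,0.135,0,0,0,-0.23,1],[0.004,0.165,0,0,0,-0.28,1]]
  ]
}}

```text
time_s: 19.03
eef_pos: [0.5646, -0.0234, 0.182]
eef_rot: [-0.0, 0.809, 0.588, 0.0]
wrist_force: [0.7, 0.4, 0.6]
opening: 1.003
grasp_force: 0.0
```

Call:
{"api": "carry_out", "payload": {
  "plan": [
    [[0.001,0.033,0,0,0,-0.06,1],[0.002,0.066,0,0,0,-0.12,1],[0.003,0.1,0,0,0,-0.18,1],[0.004,0.133,0,0,0,-0.24,1],[0.004,0.165,0,0,0,-0.28,1]]
  ]
}}

```text
time_s: 19.45
eef_pos: [0.5686, 0.1413, 0.1821]
eef_rot: [-0.0, 0.883, 0.469, 0.0]
wrist_force: [0.1, 0.3, 0.9]
opening: 1.006
grasp_force: 0.0
```

Call:
{"api": "carry_out", "payload": {
  "plan": [
    [[0.001,0.033,0,0,0,0,1],[0.002,0.066,0,0,0,0,1],[0.003,0.1,0,0,0,0,1],[0.004,0.133,0,0,0,0,1],[0.004,0.162,0,0,0,0,1]]
  ]
}}

```text
time_s: 19.87
eef_pos: [0.5724, 0.3037, 0.1819]
eef_rot: [-0.0, 0.882, 0.471, 0.0]
wrist_force: [1.1, -1.6, -0.4]
opening: 1.004
grasp_force: 0.0
```

```bash
python3 - <<'E'
from h import *
o=get_obs();print(o['eef_pos'],o['eef_rot'],o['q'])
c=snap('wrist','w10.png')
mod(c,.088,(.51,.64,.24,.36))
E
```

```text
[0.57240392 0.30369938 0.18191397] [-1.18550769e-04  8.82123833e-01  4.71017545e-01  5.07302142e-05] [3.04864182e-01 3.83127279e-01 1.45636062e+00 2.61124762e-04
 1.30204879e+00 8.94703292e-01]
n 2910 z 0.08578864377043031 c [572.4 304.1] [59.  36.1] long 55.5
```

Call:
{"api": "carry_out", "payload": {
  "plan": [
    [[0,0,-0.03,0,0,-0.01,1],[0,0,-0.06,0,0,-0.01,1],[0,0,-0.09,0,0,-0.01,1],[0,0,-0.115,0,0,-0.01,1],[0,0,-0.125,0,0,-0.01,1]]
  ]
}}

```text
time_s: 20.33
eef_pos: [0.5698, 0.3004, 0.0525]
eef_rot: [-0.001, 0.885, 0.466, -0.003]
wrist_force: [-1.4, -0.9, -1.3]
opening: 1.003
grasp_force: 0.0
```

Call:
{"api": "carry_out", "payload": {
  "plan": [
    [[0,0,0,0,0,0,0.2],[0,0,0,0,0,0,0.2],[0,0,0,0,0,0,0.2],[0,0,0,0,0,0,0.2],[0,0,0,0,0,0,0.2]]
  ]
}}

```text
time_s: 20.75
eef_pos: [0.5746, 0.3018, 0.0599]
eef_rot: [0.0, 0.885, 0.466, 0.002]
wrist_force: [-0.5, -1.0, 5.4]
opening: 0.413
grasp_force: 61.6
```

Call:
{"api": "carry_out", "payload": {
  "plan": [
    [[0,0,0,0,0,0,0.2],[0,0,0,0,0,0,0.2],[0,0,0,0,0,0,0.2],[0,0,0,0,0,0,0.2],[0,0,0,0,0,0,0.2]]
  ]
}}

```text
time_s: 21.17
eef_pos: [0.5746, 0.3018, 0.0599]
eef_rot: [0.0, 0.885, 0.466, 0.002]
wrist_force: [-1.4, 0.8, 6.6]
opening: 0.41
grasp_force: 61.6
```

Call:
{"api": "carry_out", "payload": {
  "plan": [
    [[0,0,0.01,0,0,0,0.2],[0,0,0.03,0,0,0,0.2],[0,0,0.06,0,0,0,0.2],[0,0,0.08,0,0,0,0.2],[0,0,0.08,0,0,0,0.2]]
  ]
}}

```text
time_s: 21.58
eef_pos: [0.5761, 0.3023, 0.1434]
eef_rot: [0.001, 0.885, 0.466, 0.005]
wrist_force: [1.8, 0.6, -2.1]
opening: 0.411
grasp_force: 60.6
```

Call:
{"api": "carry_out", "payload": {
  "plan": [
    [[0,0,0,0,0,0,0.2],[0,0,0,0,0,0,0.2],[0,0,0,0,0,0,0.2],[0,0,0,0,0,0,0.2],[0,0,0,0,0,0,0.2]]
  ]
}}

```text
time_s: 22.0
eef_pos: [0.572, 0.3009, 0.1356]
eef_rot: [-0.0, 0.885, 0.466, -0.001]
wrist_force: [-0.0, -0.8, -4.3]
opening: 0.409
grasp_force: 60.6
```

Call:
{"api": "carry_out", "payload": {
  "plan": [
    [[0,-0.025,0,0,0,0.1,0.2],[-0.001,-0.05,0,0,0,0.2,0.2],[-0.001,-0.08,0,0,0,0.3,0.2],[-0.002,-0.11,0,0,0,0.4,0.2],[-0.002,-0.14,0,0,0,0.5,0.2]]
  ]
}}

```text
time_s: 22.42
eef_pos: [0.5703, 0.1602, 0.1366]
eef_rot: [-0.0, 0.74, 0.673, -0.0]
wrist_force: [-0.2, -0.4, -3.1]
opening: 0.413
grasp_force: 60.5
```

Call:
{"api": "carry_out", "payload": {
  "plan": [
    [[0,-0.03,0,0,0,0.072,0.2],[-0.001,-0.06,0,0,0,0.072,0.2],[-0.0014,-0.085,-0.01,0,0,0.072,0.2],[-0.0014,-0.1,-0.03,0,0,0.072,0.2],[-0.0014,-0.1065,-0.05,0,0,0.072,0.2]]
  ]
}}

```text
time_s: 22.83
eef_pos: [0.5704, 0.0521, 0.0873]
eef_rot: [0.001, 0.718, 0.696, 0.0]
wrist_force: [-0.3, 0.8, -3.7]
opening: 0.41
grasp_force: 60.6
```

Call:
{"api": "carry_out", "payload": {
  "plan": [
    [[0,0,-0.008,0,0,0,0.2],[0,0,-0.008,0,0,0,0.2],[0,0,-0.008,0,0,0,0.2],[0,0,-0.008,0,0,0,0.2],[0,0,-0.008,0,0,0,0.2]]
  ]
}}

```text
time_s: 23.25
eef_pos: [0.5706, 0.0555, 0.0806]
eef_rot: [0.001, 0.717, 0.697, 0.001]
wrist_force: [1.2, -0.0, -3.6]
opening: 0.411
grasp_force: 60.5
```

```bash
python3 - <<'E'
from h import *
o=get_obs();print(o['eef_pos'],o['eef_rot'],o['opening'])
c=snap('wrist','w11.png')
E
```

```text
[0.57056783 0.05548761 0.08060899] [0.00085647 0.71683881 0.69723799 0.0007555 ] 0.41117831452943737
```

View pics/w11.png

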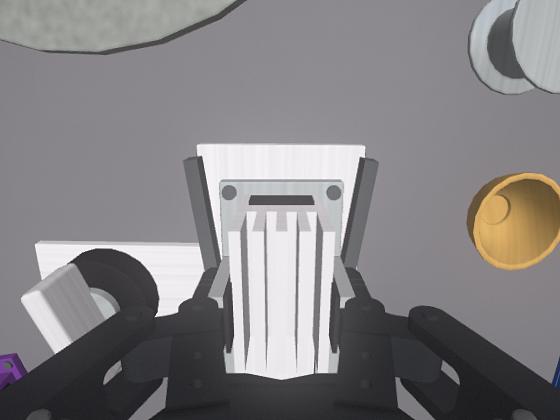

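Call:
{"api": "carry_out", "payload": {
  "plan": [
    [[-0.0015,-0.001,-0.012,0,0,0,0.2],[-0.0015,-0.001,-0.022,0,0,0,0.2],[-0.0015,-0.001,-0.03,0,0,0,0.2],[-0.0015,-0.001,-0.0355,0,0,0,0.2],[-0.0015,-0.001,-0.0355,0,0,0,0.2]]
  ]
}}

```text
time_s: 23.72
eef_pos: [0.5674, 0.0538, 0.0438]
eef_rot: [-0.001, 0.717, 0.697, -0.001]
wrist_force: [-6.0, -1.0, 9.3]
opening: 0.415
grasp_force: 62.3
```

Call:
{"api": "carry_out", "payload": {
  "plan": [
    [[0,-0.01,0,0,0,0,0.2],[-0.0006,-0.02,0,0,0,0,0.2],[-0.0009,-0.03,0,0,0,0,0.2],[-0.0012,-0.04,0,0,0,0,0.2],[-0.0015,-0.05,0,0,0,0,0.2]]
  ]
}}

```text
time_s: 24.13
eef_pos: [0.5667, 0.0027, 0.0439]
eef_rot: [0.0, 0.717, 0.697, 0.0]
wrist_force: [0.7, 2.9, 3.3]
opening: 0.409
grasp_force: 61.7
```

Call:
{"api": "carry_out", "payload": {
  "plan": [
    [[-0.0003,-0.01,0,0,0,0,0.2],[-0.0006,-0.02,0,0,0,0,0.2],[-0.0009,-0.03,0,0,0,0,0.2],[-0.0012,-0.04,0,0,0,0,0.2],[-0.0015,-0.05,0,0,0,0,0.2]]
  ]
}}

```text
time_s: 24.55
eef_pos: [0.565, -0.0473, 0.0438]
eef_rot: [-0.0, 0.717, 0.697, 0.0]
wrist_force: [0.1, 4.2, 4.2]
opening: 0.411
grasp_force: 61.7
```

Call:
{"api": "carry_out", "payload": {
  "plan": [
    [[-0.0005,-0.016,0,0,0,0,0.2],[-0.0009,-0.032,0,0,0,0,0.2],[-0.0014,-0.048,0,0,0,0,0.2],[-0.0018,-0.062,0,0,0,0,0.2],[-0.0021,-0.072,0,0,0,0,0.2]]
  ]
}}

```text
time_s: 24.97
eef_pos: [0.5628, -0.1199, 0.0438]
eef_rot: [0.0, 0.718, 0.696, -0.0]
wrist_force: [0.3, 4.8, 5.5]
opening: 0.409
grasp_force: 61.7
```

Call:
{"api": "carry_out", "payload": {
  "plan": [
    [[0,0,0,0,0,0,0.2],[0,0,0,0,0,0,0.5],[0,0,0,0,0,0,1],[0,0,0,0,0,0,1],[0,0,0,0,0,0,1]]
  ]
}}

```text
time_s: 25.38
eef_pos: [0.5627, -0.1176, 0.0434]
eef_rot: [-0.0, 0.717, 0.697, -0.0]
wrist_force: [1.1, 0.5, 0.1]
opening: 0.903
grasp_force: 0.0
```

Call:
{"api": "carry_out", "payload": {
  "plan": [
    [[0,0,0,0,0,0,1],[0,0,0.03,0,0,0,1],[0,0,0.06,0,0,0,1],[0,0,0.1,0,0,0,1],[0,0,0.14,0,0,0,1]]
  ]
}}

```text
time_s: 25.8
eef_pos: [0.5621, -0.1175, 0.1844]
eef_rot: [-0.001, 0.717, 0.697, -0.0]
wrist_force: [0.9, -0.4, -0.3]
opening: 1.001
grasp_force: 0.0
```

```bash
python3 - <<'E'
from h import *
o=get_obs();print(o['eef_pos'],o['eef_rot'])
c=snap('wrist','w12.png');blobs(c,.055,.12,(.5,.62,-.25,-.0),100)
c=snap('top','t12.png')
blobs(c,.065,.12,(.3,.65,.17,.5),40)
E
```

```text
[ 0.56207236 -0.11746373  0.18440039] [-1.08332941e-03  7.17065740e-01  6.97004539e-01 -4.73321218e-04]
px [262. 205.] n 517 mean [ 0.5478 -0.1181  0.0695] rect [ 547.4 -119.8] [58.2  4.1] 88.2
px [273. 206.] n 476 mean [ 0.5555 -0.1181  0.071 ] rect [ 555.4 -119.8] [58.1  3.9] 88.3
px [283. 204.] n 439 mean [ 0.5634 -0.117   0.071 ] rect [ 563.5 -120.1] [57.7  3.7] 88.5
px [294. 206.] n 482 mean [ 0.5712 -0.1188  0.0701] rect [ 571.3 -120.5] [58.2  4. ] 88.0
px [305. 205.] n 531 mean [ 0.5791 -0.1188  0.0695] rect [ 579.3 -120.8] [58.3  4.1] 88.3
px [263. 289.] n 440 mean [ 0.5457 -0.1872  0.0691] rect [ 545.3 -190.8] [59.1  4.1] 88.2
px [273. 290.] n 367 mean [ 0.5535 -0.1871  0.0704] rect [ 553.3 -190.7] [58.3  3.5] 88.3
px [283. 290.] n 368 mean [ 0.5614 -0.1874  0.0704] rect [ 561.3 -191.1] [59.   3.3] 88.5
px [293. 289.] n 390 mean [ 0.5693 -0.187   0.0698] rect [ 569.4 -191.2] [58.6  4.1] 88.2
px [302. 290.] n 433 mean [ 0.5768 -0.1886  0.0693] rect [ 576.9 -191.3] [58.6  4.4] 87.3
px [183. 230.] n 136 mean [0.4253 0.372  0.0842] rect [425.1 371.9] [36.4 60.2] 6.9
```

Call:
{"api": "carry_out", "payload": {
  "plan": [
    [[-0.009,0.033,0,0,0,0.05,1],[-0.018,0.066,0,0,0,0.1,1],[-0.027,0.1,0,0,0,0.143,1],[-0.036,0.132,0,0,0,0.143,1],[-0.046,0.165,0,0,0,0.143,1]]
  ]
}}

```text
time_s: 26.32
eef_pos: [0.5162, 0.0483, 0.1834]
eef_rot: [0.0, 0.666, 0.746, -0.0]
wrist_force: [0.6, -0.3, -0.0]
opening: 1.002
grasp_force: 0.0
```

Call:
{"api": "carry_out", "payload": {
  "plan": [
    [[-0.009,0.033,0,0,0,0,1],[-0.018,0.066,0,0,0,0,1],[-0.027,0.1,0,0,0,0,1],[-0.036,0.132,0,0,0,0,1],[-0.046,0.165,0,0,0,0,1]]
  ]
}}

```text
time_s: 26.73
eef_pos: [0.4701, 0.2134, 0.1835]
eef_rot: [0.0, 0.666, 0.746, 0.0]
wrist_force: [0.8, -0.0, -0.6]
opening: 0.999
grasp_force: 0.0
```

Call:
{"api": "carry_out", "payload": {
  "plan": [
    [[-0.009,0.033,0,0,0,0,1],[-0.018,0.066,0,0,0,0,1],[-0.027,0.1,0,0,0,0,1],[-0.036,0.132,0,0,0,0,1],[-0.045,0.16,0,0,0,0,1]]
  ]
}}

```text
time_s: 27.15
eef_pos: [0.4248, 0.3739, 0.1834]
eef_rot: [-0.0, 0.665, 0.747, 0.0]
wrist_force: [1.2, -0.3, 0.8]
opening: 1.001
grasp_force: 0.0
```

```bash
python3 - <<'E'
from h import *
o=get_obs();print(o['eef_pos'],o['eef_rot'],o['q'])
c=snap('wrist','w13.png')
mod(c,.088,(.36,.49,.31,.43))
E
```

```text
[0.42477818 0.37393511 0.18341979] [-4.20622977e-05  6.65214990e-01  7.46651866e-01  8.18894617e-05] [5.12060799e-01 2.07667762e-01 1.67633897e+00 1.39574452e-04
 1.25745837e+00 3.96784905e-01]
n 2781 z 0.08598736005783666 c [424.1 371.2] [36.2 59. ] long 96.2
```

Call:
{"api": "carry_out", "payload": {
  "plan": [
    [[0,-0.003,-0.03,0,0,0,1],[0,-0.003,-0.06,0,0,0,1],[0,-0.003,-0.09,0,0,0,1],[0,-0.003,-0.115,0,0,0,1],[0,-0.003,-0.126,0,0,0,1]]
  ]
}}

```text
time_s: 27.62
eef_pos: [0.4232, 0.3674, 0.0537]
eef_rot: [-0.001, 0.665, 0.746, -0.003]
wrist_force: [-0.8, -0.5, -0.5]
opening: 0.999
grasp_force: 0.0
```

Call:
{"api": "carry_out", "payload": {
  "plan": [
    [[0,0,0,0,0,0,0.2],[0,0,0,0,0,0,0.2],[0,0,0,0,0,0,0.2],[0,0,0,0,0,0,0.2],[0,0,0,0,0,0,0.2]]
  ]
}}

```text
time_s: 28.03
eef_pos: [0.4275, 0.3697, 0.06]
eef_rot: [0.001, 0.666, 0.746, 0.002]
wrist_force: [0.7, 0.5, 4.5]
opening: 0.412
grasp_force: 61.7
```

Call:
{"api": "carry_out", "payload": {
  "plan": [
    [[0,0,0,0,0,0,0.2],[0,0,0,0,0,0,0.2],[0,0,0,0,0,0,0.2],[0,0,0,0,0,0,0.2],[0,0,0,0,0,0,0.2]]
  ]
}}

```text
time_s: 28.45
eef_pos: [0.4275, 0.3697, 0.06]
eef_rot: [0.001, 0.666, 0.746, 0.002]
wrist_force: [0.4, -0.1, 6.2]
opening: 0.411
grasp_force: 61.8
```

Call:
{"api": "carry_out", "payload": {
  "plan": [
    [[0,0,0.01,0,0,0,0.2],[0,0,0.03,0,0,0,0.2],[0,0,0.06,0,0,0,0.2],[0,0,0.08,0,0,0,0.2],[0,0,0.08,0,0,0,0.2]]
  ]
}}

```text
time_s: 28.87
eef_pos: [0.4286, 0.3703, 0.1433]
eef_rot: [0.001, 0.666, 0.746, 0.004]
wrist_force: [0.8, 0.4, -2.6]
opening: 0.417
grasp_force: 60.9
```

Call:
{"api": "carry_out", "payload": {
  "plan": [
    [[0,0,0,0,0,0,0.2],[0,0,0,0,0,0,0.2],[0,0,0,0,0,0,0.2],[0,0,0,0,0,0,0.2],[0,0,0,0,0,0,0.2]]
  ]
}}

```text
time_s: 29.28
eef_pos: [0.4252, 0.3683, 0.1364]
eef_rot: [-0.0, 0.666, 0.746, -0.001]
wrist_force: [-0.1, 0.8, -1.9]
opening: 0.41
grasp_force: 60.8
```

Call:
{"api": "carry_out", "payload": {
  "plan": [
    [[0.013,-0.028,0,0,0,-0.05,0.2],[0.027,-0.06,0,0,0,-0.1,0.2],[0.042,-0.092,0,0,0,-0.143,0.2],[0.057,-0.124,0,0,0,-0.143,0.2],[0.071,-0.156,0,0,0,-0.143,0.2]]
  ]
}}

```text
time_s: 29.7
eef_pos: [0.4972, 0.2113, 0.1372]
eef_rot: [-0.0, 0.717, 0.697, -0.0]
wrist_force: [0.3, -0.0, -2.2]
opening: 0.412
grasp_force: 60.7
```

Call:
{"api": "carry_out", "payload": {
  "plan": [
    [[0.014,-0.031,0,0,0,0,0.2],[0.028,-0.062,0,0,0,0,0.2],[0.043,-0.094,0,0,0,0,0.2],[0.058,-0.126,0,0,0,0,0.2],[0.0724,-0.1578,0,0,0,0,0.2]]
  ]
}}

```text
time_s: 30.12
eef_pos: [0.5696, 0.0532, 0.1372]
eef_rot: [-0.0, 0.717, 0.697, -0.0]
wrist_force: [1.1, 1.4, -2.4]
opening: 0.412
grasp_force: 60.7
```

Call:
{"api": "carry_out", "payload": {
  "plan": [
    [[0,0,-0.025,0,0,0,0.2],[0,0,-0.05,0,0,0,0.2],[0,0,-0.058,0,0,0,0.2],[0,0,-0.058,0,0,0,0.2],[0,0,-0.058,0,0,0,0.2]]
  ]
}}

```text
time_s: 30.53
eef_pos: [0.5689, 0.0553, 0.0795]
eef_rot: [-0.001, 0.717, 0.697, -0.001]
wrist_force: [0.2, 0.1, -1.4]
opening: 0.41
grasp_force: 60.6
```

Call:
{"api": "carry_out", "payload": {
  "plan": [
    [[0,0,0,0,0,0,0.2],[0,0,0,0,0,0,0.2],[0,0,0,0,0,0,0.2],[0,0,0,0,0,0,0.2],[0,0,0,0,0,0,0.2]]
  ]
}}

```text
time_s: 30.95
eef_pos: [0.5697, 0.0551, 0.0805]
eef_rot: [0.0, 0.717, 0.697, 0.0]
wrist_force: [-0.1, -0.3, -1.7]
opening: 0.41
grasp_force: 60.6
```

```bash
python3 - <<'E'
from h import *
o=get_obs();print(o['eef_pos'],o['eef_rot'],o['opening'])
c=snap('wrist','w14.png')
E
```

```text
[0.56972746 0.05509757 0.08051098] [4.66782293e-04 7.17156841e-01 6.96911556e-01 3.62075485e-04] 0.4102391871559093
```

View pics/w14.png

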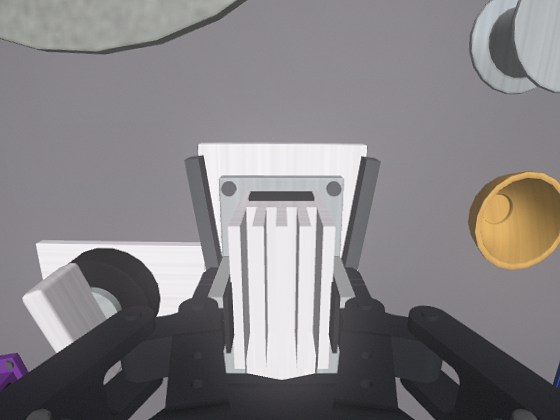

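Call:
{"api": "carry_out", "payload": {
  "plan": [
    [[-0.001,0,-0.012,0,0,0,0.2],[-0.001,0,-0.022,0,0,0,0.2],[-0.001,0,-0.03,0,0,0,0.2],[-0.001,0,-0.0355,0,0,0,0.2],[-0.001,0,-0.0355,0,0,0,0.2]]
  ]
}}

```text
time_s: 31.42
eef_pos: [0.5678, 0.055, 0.0439]
eef_rot: [-0.001, 0.717, 0.697, -0.001]
wrist_force: [-1.0, 0.1, 0.8]
opening: 0.417
grasp_force: 61.5
```

Call:
{"api": "carry_out", "payload": {
  "plan": [
    [[0,-0.01,0,0,0,0,0.2],[-0.0006,-0.02,0,0,0,0,0.2],[-0.0009,-0.03,0,0,0,0,0.2],[-0.0012,-0.04,0,0,0,0,0.2],[-0.0015,-0.05,0,0,0,0,0.2]]
  ]
}}

```text
time_s: 31.83
eef_pos: [0.5666, 0.0035, 0.044]
eef_rot: [-0.0, 0.717, 0.697, -0.0]
wrist_force: [-0.6, 0.4, -1.7]
opening: 0.412
grasp_force: 61.2
```

Call:
{"api": "carry_out", "payload": {
  "plan": [
    [[-0.0003,-0.011,0,0,0,0,0.2],[-0.0006,-0.022,0,0,0,0,0.2],[-0.0009,-0.033,0,0,0,0,0.2],[-0.0012,-0.044,0,0,0,0,0.2],[-0.0016,-0.053,0,0,0,0,0.2]]
  ]
}}

```text
time_s: 32.25
eef_pos: [0.5651, -0.0496, 0.0442]
eef_rot: [0.0, 0.717, 0.697, -0.0]
wrist_force: [-0.4, 0.1, -3.4]
opening: 0.412
grasp_force: 61.0
```

Call:
{"api": "carry_out", "payload": {
  "plan": [
    [[0,0,0,0,0,0,0.2],[0,0,0,0,0,0,0.5],[0,0,0,0,0,0,1],[0,0,0,0,0,0,1],[0,0,0,0,0,0,1]]
  ]
}}

```text
time_s: 32.67
eef_pos: [0.5655, -0.0475, 0.0446]
eef_rot: [0.0, 0.717, 0.697, 0.0]
wrist_force: [-0.2, -0.3, 0.2]
opening: 0.902
grasp_force: 0.0
```

Call:
{"api": "carry_out", "payload": {
  "plan": [
    [[0,0,0,0,0,0,1],[0,0,0.03,0,0,0,1],[0,0,0.06,0,0,0,1],[0,0,0.1,0,0,0,1],[0,0,0.13,0,0,0,1]]
  ]
}}

```text
time_s: 33.08
eef_pos: [0.5657, -0.0478, 0.1769]
eef_rot: [0.001, 0.717, 0.697, 0.0]
wrist_force: [1.3, -0.4, 0.3]
opening: 1.001
grasp_force: 0.0
```

```bash
python3 - <<'E'
from h import *
o=get_obs();print(o['eef_pos'],o['eef_rot'],o['q'])
c=snap('wrist','w15.png');blobs(c,.058,.12,(.5,.62,-.25,.04),100);blobs(c,.058,.12,(.38,.5,-.06,.06),100)
E
```

```text
[ 0.56568668 -0.04776051  0.17694779] [6.53543431e-04 7.17082022e-01 6.96988367e-01 4.02923384e-04] [-2.93293152e-01  2.17685365e-01  1.67833377e+00  7.48218446e-05
  1.24403962e+00 -2.64899429e-01]
px [259. 204.] n 534 mean [ 0.5501 -0.0455  0.0702] rect [549.8 -46.8] [58.7  4.1] 88.3
px [270. 204.] n 476 mean [ 0.5578 -0.0452  0.0709] rect [557.7 -46.8] [58.2  4. ] 88.6
px [281. 204.] n 409 mean [ 0.5658 -0.0458  0.0711] rect [565.8 -47.2] [58.2  2.9] 88.4
px [292. 204.] n 496 mean [ 0.5737 -0.0462  0.0706] rect [573.8 -47.5] [58.5  4. ] 88.2
px [303. 204.] n 533 mean [ 0.5816 -0.0459  0.0703] rect [581.7 -47.7] [58.4  4.1] 88.1
px [260. 293.] n 448 mean [ 0.5477 -0.1169  0.0698] rect [ 547.4 -120. ] [59.1  4.1] 88.1
px [270. 294.] n 430 mean [ 0.5557 -0.1175  0.0694] rect [ 555.5 -120. ] [59.   3.9] 88.2
px [280. 294.] n 429 mean [ 0.5635 -0.1171  0.0708] rect [ 563.4 -119.9] [58.8  4. ] 88.3
px [291. 294.] n 399 mean [ 0.5714 -0.1179  0.0701] rect [ 571.4 -120.5] [58.8  3.9] 88.1
px [301. 294.] n 427 mean [ 0.5789 -0.1179  0.0699] rect [ 579.  -120.7] [59.   4.3] 87.2
px [261. 356.] n 238 mean [ 0.546  -0.1758  0.0686] rect [ 545.6 -181.1] [40.8  4. ] 88.3
px [271. 356.] n 218 mean [ 0.554  -0.1752  0.0698] rect [ 553.9 -178.7] [36.1  3.6] 88.4
px [281. 356.] n 207 mean [ 0.5621 -0.1752  0.0698] rect [ 562.1 -179.5] [36.3  3.4] 88.4
px [289. 357.] n 198 mean [ 0.5692 -0.1764  0.0699] rect [ 569.  -179.7] [36.3  3.7] 87.2
px [299. 356.] n 238 mean [ 0.577  -0.1766  0.0689] rect [ 577.1 -181.5] [39.7  4.1] 88.1
px [120. 132.] n 2404 mean [0.4553 0.0088 0.0677] rect [453.9   7.8] [14.8 70.4] 19.1
```

View pics/w15.png

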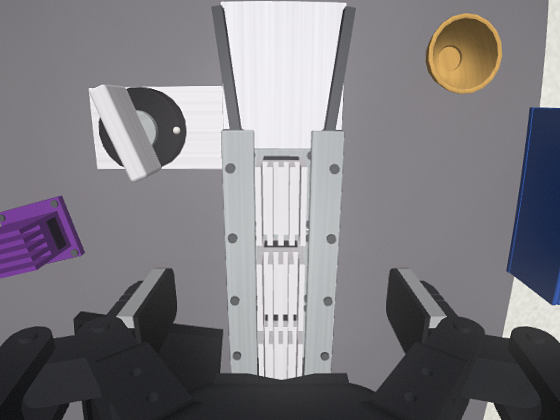

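Call:
{"api": "carry_out", "payload": {
  "plan": [
    [[-0.03,0.014,0,0,0,0.1,1],[-0.06,0.028,0,0,0,0.2,1],[-0.09,0.042,0,0,0,0.3,1],[-0.1115,0.0555,0,0,0,0.37,1],[-0.1115,0.0555,0,0,0,0.37,1]]
  ]
}}

```text
time_s: 33.55
eef_pos: [0.4497, 0.01, 0.1733]
eef_rot: [-0.002, 0.575, 0.818, -0.0]
wrist_force: [-0.3, -1.0, -0.2]
opening: 1.001
grasp_force: 0.0
```

Call:
{"api": "carry_out", "payload": {
  "plan": [
    [[0,0,-0.03,0,0,0,1],[0,0,-0.06,0,0,0,1],[0,0,-0.09,0,0,0,1],[0,0,-0.12,0,0,0,1],[0,0,-0.132,0,0,0,1]]
  ]
}}

```text
time_s: 33.97
eef_pos: [0.4518, 0.0079, 0.0388]
eef_rot: [-0.002, 0.577, 0.817, -0.001]
wrist_force: [-0.4, 0.6, -1.2]
opening: 1.002
grasp_force: 0.0
```

Call:
{"api": "carry_out", "payload": {
  "plan": [
    [[0,0,0,0,0,0,0],[0,0,0,0,0,0,0],[0,0,0,0,0,0,0],[0,0,0,0,0,0,0],[0,0,0,0,0,0,0]]
  ]
}}

```text
time_s: 34.38
eef_pos: [0.4551, 0.0072, 0.0437]
eef_rot: [0.001, 0.577, 0.817, 0.001]
wrist_force: [0.4, -0.5, -0.3]
opening: 0.298
grasp_force: 0.0
```

Call:
{"api": "carry_out", "payload": {
  "plan": [
    [[0,0,0,0,0,0,0],[0,0,0,0,0,0,0],[0,0,0,0,0,0,0],[0,0,0,0,0,0,0],[0,0,0,0,0,0,0]]
  ]
}}

```text
time_s: 34.8
eef_pos: [0.454, 0.0069, 0.0436]
eef_rot: [0.0, 0.577, 0.817, -0.0]
wrist_force: [-4.4, -1.5, 9.6]
opening: 0.152
grasp_force: 58.9
```

Call:
{"api": "carry_out", "payload": {
  "plan": [
    [[0,0,0,0,0,0.12,0],[0,0,0,0,0,0.24,0],[0,0,0,0,0,0.36,0],[0,0,0,0,0,0.48,0],[0,0,0,0,0,0.6,0]]
  ]
}}

```text
time_s: 35.22
eef_pos: [0.4545, 0.0074, 0.0436]
eef_rot: [0.001, 0.307, 0.952, 0.0]
wrist_force: [-2.1, 0.9, 7.4]
opening: 0.152
grasp_force: 58.6
```

Call:
{"api": "carry_out", "payload": {
  "plan": [
    [[0,0,0,0,0,0.12,0],[0,0,0,0,0,0.24,0],[0,0,0,0,0,0.36,0],[0,0,0,0,0,0.48,0],[0,0,0,0,0,0.6,0]]
  ]
}}

```text
time_s: 35.63
eef_pos: [0.4547, 0.0081, 0.0436]
eef_rot: [0.001, 0.012, 1.0, 0.0]
wrist_force: [-1.7, 5.3, 7.1]
opening: 0.152
grasp_force: 58.9
```

Call:
{"api": "carry_out", "payload": {
  "plan": [
    [[0,0,0,0,0,0,0],[0,0,0,0,0,0,1],[0,0,0,0,0,0,1],[0,0,0,0,0,0,1],[0,0,0,0,0,0,1]]
  ]
}}

```text
time_s: 36.05
eef_pos: [0.4538, 0.0073, 0.0424]
eef_rot: [0.0, 0.015, 1.0, -0.0]
wrist_force: [0.8, -0.5, -0.7]
opening: 0.715
grasp_force: 0.0
```

Call:
{"api": "carry_out", "payload": {
  "plan": [
    [[0,0,0,0,0,0,1],[0,0,0.03,0,0,0,1],[0,0,0.07,0,0,0,1],[0,0,0.11,0,0,0,1],[0,0,0.15,0,0,0,1]]
  ]
}}

```text
time_s: 36.47
eef_pos: [0.453, 0.0075, 0.1936]
eef_rot: [-0.001, 0.015, 1.0, 0.0]
wrist_force: [1.9, -0.6, -0.3]
opening: 1.001
grasp_force: 0.0
```

Call:
{"api": "carry_out", "payload": {
  "plan": [
    [[-0.01,-0.02,0.03,0,0,0,1],[-0.02,-0.05,0.05,0,0,0,1],[-0.03,-0.08,0.06,0,0,0,1],[-0.04,-0.11,0.06,0,0,0,1],[-0.04,-0.14,0.06,0,0,0,1]]
  ]
}}

```text
time_s: 36.88
eef_pos: [0.4128, -0.1338, 0.2535]
eef_rot: [0.001, 0.015, 1.0, -0.001]
wrist_force: [1.3, 0.2, -0.4]
opening: 1.002
grasp_force: 0.0
```

```bash
python3 - <<'E'
from h import *
o=get_obs();print(o['eef_pos'],o['time_s'],o['opening'])
c=snap('scene','s16.png')
g=cv2.imread('pics/s16.png')[90:330,60:440]
cv2.imwrite('pics/s16c.png',cv2.resize(g,(800,505),interpolation=3))
E
```

```text
[ 0.4128218  -0.13384021  0.25346367] 36.8833 1.0023530156540224
```

View pics/s16c.png

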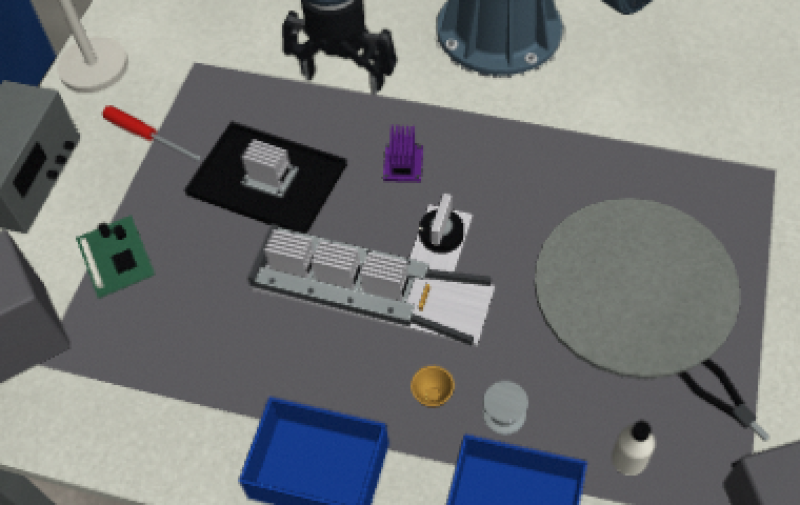

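The crop shows everything in place. The gate is up at about (425,297), and the knob is back at (442,220). Three fresh modules are in the dock, the tested one is upright in the tray at (268,165), and the turntable is empty.

```bash
python3 -c "
from bench import hand_in
print(hand_in())"
```

```text
the job is handed in; nothing more can be done
None
```

The changeover is finished and handed in: the one tested module is upright in the tray, all three fresh modules are in the dock behind the raised gate, and the knob is back at locked. The hand-in returned no verdict, so I judged this from the last camera picture and pose readings.

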